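# Turn the lamp stand to bring the blue dish to the front

### The arm

A 7-joint arm with a two-finger parallel gripper is mounted at the origin on the work surface. World frame = base frame: x ahead of the robot, y to its left, z up, the work surface at z = 0. Lengths are in mm, angles in rad, forces in N, time in s.
With the tool pointing down it reaches from about 400 to 875 mm from the base axis. Payload 4.4 kg.
Tool frame: the origin (TCP) lies between the finger pads; the fingertips stand 17 mm ahead of it and the grasp point (between the pads) lies 2 mm behind it; z points along the fingers, y is the line along which they close (so a half turn about z gives the same grasp; the last joint's range is limited). The gripper opens to 85 mm and grips with 20 to 120 N. Pads are 22 mm wide; open, the fingers measure 114 mm over their backs; the gripper's body (76 mm by 85 mm) begins 54 mm behind the grasp point. The pads swing forward as they close: fully open they stand 13 mm farther back than shut.
Start: joints at [1.068, 0.628, 0.038, 1.517, -0.027, 0.996, -0.02], TCP at [275.005, -588.974, 248.313] pointing down, gripper open.
Joint ranges: [-3.06, 3.06], [-0.37, 2.12], [-1.25, 1.32], [0.18, 2.47], [-1.1, 4.24], [0.23, 1.98], [-2.94, 2.94]. Speed limits (rad/s): [2.57, 2.57, 3.14, 3.14, 3.14, 3.14, 3.14].

### API

Orientations are given as [roll, pitch, yaw] about the fixed x, y, z axes, in that order (R = Rz(yaw) Ry(pitch) Rx(roll)).
In Python, from cell import sensors, get_image, ctrl gives the robot as it stands.
- The arm moves only by the tool send_rows, never from a script. Its argument "series" is a list of rows, each a list of 3 entries, a list of its own where there are three numbers: the finger opening in mm, from 0 to 85.4, then the shift along the world's x, y, z in units of 60 mm (1.0 is 60 mm), then the turn, a rotation vector about the world's x, y, z in units of 5 degrees (1.0 is 5 degrees). A call has 1 to 8 rows; each row shifts and turns the commanded pose from where the row before left it; what a row does not reach is not made up. A row lasts 1/8 s, in which the tool goes at most 62.5 mm and 10.7 degrees, less where a joint would pass 70% of its speed; a pose out of reach is approached as far as the arm can. A call is refused whole if a number of a shift passes 1 or a number of a turn 1, either way. A call with a gripper value outside its range is refused whole. The fingers move at their own pace and stop on an object; the grip force is fixed at half the most. Time passes only in rows, so rows that do not move let the fingers close. It gives the time, the measured TCP pose, the force, the opening and the grip force at its end, in the units of the state.
- sensors.read_state(): the state, without advancing time (a new reading comes with each control period).
- get_image(name): name is "side" or "top" or "wrist"; returns a dict with "img" (400x640x3 uint8, red, green, blue), "depth" (400x640 float32, mm along the optical axis (not along the pixel's ray), 0 where there is no reading), "vfov" (degrees; the focal length in pixels is half the picture's height over the tangent of half this angle, whatever the lens; pixels are square), "cx", "cy" (the principal point, pixels), "world_to_cam" (4x4, takes a point from world to camera coordinates). Camera axes: x right, y down, z forward; pixel columns grow to the right and rows downward; lengths in mm; the calibration is good to about 2 mm. The wrist camera is an equidistant fisheye: a pixel r from the principal point sees the ray r / f radians off the axis. A picture is of the moment at which its call begins.
- ctrl.finish_job(): hands the job in; it is judged then, once.
The state is a dict: "clock": time; "qpos": joint angles; "qd": joint speeds; "tau": joint torques, N m; "eef_pos": TCP position; "tool_rot": TCP orientation; "force": force on the tool from outside, world axes, zero at the start; "torque": the same for the moment, N m; "width": finger opening in mm; "gripper_force": force on a finger pad.
Only numpy, scipy, OpenCV 4.12 (cv2) and the standard library are available. Lean on these libraries where they do the work, as an engineer would, in place of code of your own. Each camera call takes 0.05 s, during which the arm holds its last target. There are 200 camera calls.

### The job

Turn the four-armed lamp stand by pushing one of its bare steel arms sideways with a fingertip, smoothly and without flinging it round, until the blue dish stands at the front, in line with the brass post; either way round will do. Push only on the arms: do not touch the dishes or the lamps in them, which must stay standing in their dishes, and leave the oil pot, spare lamp and matchbox where they are. Then draw the hand away from everything.

Things in the scene. Friction and masses are not known exactly. Their poses are not given: they have to be found in the camera images.
- base: fixed dark wooden foot of the stand: a disc 120 mm across and 15 mm high, with a tongue 30 mm wide and 10 mm high reaching out 215 mm from its centre under the dishes to the brass post. Origin on the work surface, on the vertical turning axis of the stand; its x axis points along the tongue to the post, z up.
- post_top (a point): top of the fixed brass post, 14 mm thick with a 20 mm ball on top, which marks the front of the stand; 75 mm above the work surface, 205 mm from the turning axis.
- front_spot (a point): where the centre of the underside of the blue dish must come: on the line from the turning axis to the post, 140 mm from the axis, 34 mm above the work surface.
- stand: turning part: dark hub 44 mm across, 63 mm high; four bare steel arms at right angles along its own +x (blue dish), +y (red), -x (yellow), -y (green), each 10 mm wide, 37 to 53 mm above the surface, bare from 22 to 98 mm from the axis. Origin on the axis at surface height, z up. Turns freely both ways, over a full turn; takes about 0.15 N m and stays where left.
- dish_blue: blue round tin dish fixed on the end of its arm, 84 mm across, rim 50 mm above the work surface. Origin at the centre of its underside, 140 mm from the turning axis, 34 mm above the work surface; its inner floor is 4 mm higher.
- dish_red: red round tin dish fixed on the end of its arm, 84 mm across, rim 50 mm above the work surface. Origin at the centre of its underside, 140 mm from the turning axis, 34 mm above the work surface; its inner floor is 4 mm higher.
- dish_yellow: yellow round tin dish fixed on the end of its arm, 84 mm across, rim 50 mm above the work surface. Origin at the centre of its underside, 140 mm from the turning axis, 34 mm above the work surface; its inner floor is 4 mm higher.
- dish_green: green round tin dish fixed on the end of its arm, 84 mm across, rim 50 mm above the work surface. Origin at the centre of its underside, 140 mm from the turning axis, 34 mm above the work surface; its inner floor is 4 mm higher.
- lamp_blue: loose black clay lamp filled with cream wax, 52 mm across, 22 mm high, standing in the blue dish; its top is about 60 mm above the work surface. Origin at the centre of its underside.
- lamp_red: loose black clay lamp filled with cream wax, 52 mm across, 22 mm high, standing in the red dish; its top is about 60 mm above the work surface. Origin at the centre of its underside.
- lamp_yellow: loose black clay lamp filled with cream wax, 52 mm across, 22 mm high, standing in the yellow dish; its top is about 60 mm above the work surface. Origin at the centre of its underside.
- lamp_green: loose black clay lamp filled with cream wax, 52 mm across, 22 mm high, standing in the green dish; its top is about 60 mm above the work surface. Origin at the centre of its underside.
- oil_pot: loose brass oil pot, 66 mm across, 62 mm high, standing beside the stand, outside the 182 mm radius that the dishes sweep. Origin at the centre of its underside.
- spare_lamp: loose black clay lamp, 52 mm across, 22 mm high, on the work surface beside the stand. Origin at the centre of its underside.
- matchbox: loose red matchbox, 55 x 36 x 18 mm, lying on the work surface beside the stand. Origin at the centre of its underside.
There are look-alikes about, which are no part of the job. What is shaped like the spare_lamp but turquoise is not meant. What is shaped like the lamp_green but pink is not meant.

How it is judged (in metres and radians):
At the end, for the whole second after the job is handed in: The centre of the blue dish is within 14 mm of the front spot (in line with the brass post) and at rest, every lamp stands in its own dish (within 30 mm of the dish's origin, tilted less than 0.3 rad), and the oil pot, spare lamp and matchbox stand upright within 15 mm of where they were (horizontal distance between dish_blue and front_spot below 0.014 m and linear speed of dish_blue below 0.01 m/s and distance between lamp_blue and dish_blue below 0.03 m and distance between lamp_red and dish_red below 0.03 m and distance between lamp_yellow and dish_yellow below 0.03 m and distance between lamp_green and dish_green below 0.03 m and angle between each of lamp_blue, lamp_red, lamp_yellow, lamp_green, oil_pot, spare_lamp, matchbox's own z axis and vertical below 0.3 rad and distance of each of oil_pot, spare_lamp, matchbox from where it was at the start of the episode below 0.015 m); the robot touches nothing.
It fails at once if a dish or a lamp in a dish is touched by the robot (over 0.5 N) (contact force between any of the fingers, the arm and dish_blue above 0.5 N or contact force between any of the fingers, the arm and dish_red above 0.5 N or contact force between any of the fingers, the arm and dish_yellow above 0.5 N or contact force between any of the fingers, the arm and dish_green above 0.5 N or contact force between any of the fingers, the arm and lamp_blue above 0.5 N or contact force between any of the fingers, the arm and lamp_red above 0.5 N or contact force between any of the fingers, the arm and lamp_yellow above 0.5 N or contact force between any of the fingers, the arm and lamp_green above 0.5 N).
It fails at once if a lamp leaves its dish (over 30 mm from the dish's origin), is lifted (over 60 mm high) or tips (over 0.5 rad) (distance between lamp_blue and dish_blue above 0.03 m or distance between lamp_red and dish_red above 0.03 m or distance between lamp_yellow and dish_yellow above 0.03 m or distance between lamp_green and dish_green above 0.03 m or height (world z) of any of lamp_blue, lamp_red, lamp_yellow, lamp_green above 0.06 m or angle between any of lamp_blue, lamp_red, lamp_yellow, lamp_green's own z axis and vertical above 0.5 rad).
It fails at once if the oil pot, spare lamp or matchbox is lifted, tipped or moved more than 15 mm (distance of any of oil_pot, spare_lamp, matchbox from where it was at the start of the episode above 0.015 m or angle between any of oil_pot, spare_lamp, matchbox's own z axis and vertical above 0.5 rad).
It fails at once if the stand is pushed with the hand or arm instead of the fingers (over 1 N) (contact force between the arm and stand above 1 N).
It fails at once if the stand is flung round (dish faster than 0.5 m/s) (linear speed of dish_blue above 0.5 m/s).
It also fails if it takes over 51 s, if anything falls off the work surface, if the arm or the gripper's body presses on something with over 40 N, if the wrist force passes 120 N, or if a joint passes its speed limit or range.

## Working session

There is one attempt and no reset: what is moved stays moved. The work goes in short steps, Python scripts to look and compute and a tool call to move; the robot and the scene stay as the last step left them, time stands still between calls to the robot, and variables do not carry over. Pictures are saved under pics/ and viewed, at most 10 in all, crops included, and the job is handed in when it is done.

Besides the shell and the picture viewer there is one more tool, called after "Emit:" as name(argument=value, ...), one argument or row to a line, values as JSON. send_rows: Moves the arm, as the interface text tells. Its arguments: {"type":"object","properties":{"series":{"type":"array"}},"required":["series"]}

```bash
mkdir -p pics
cat > h.py <<'E'
import numpy as np, cv2
from cell import sensors, get_image, ctrl
def toplane(d,u,v,z):
    h=d["img"].shape[0]; f=h/2/np.tan(np.radians(d["vfov"])/2)
    M=np.linalg.inv(d["world_to_cam"]); r=M[:3,:3]@np.array([(u-d["cx"])/f,(v-d["cy"])/f,1]); o=M[:3,3]
    return o+r*(z-o[2])/r[2]
E
python3 - <<'E'
from h import *
for n in("top","side"):
    d=get_image(n); cv2.imwrite(f"pics/{n}0.png",d["img"][:,:,::-1]); np.savez(f"{n}0.npz",**d)
    print(n,d["vfov"],d["cx"],d["cy"],d["world_to_cam"].round(3).tolist())
s=sensors.read_state();print(s["clock"],s["eef_pos"],s["tool_rot"],s["width"])
E
```

```text
top 44.63404176377637 319.57321943405094 203.86715186327078 [[-0.005, -1.0, 0.007, 36.517], [-0.99, 0.004, -0.139, 585.761], [0.139, -0.007, -0.99, 1050.632], [0.0, 0.0, 0.0, 1.0]]
side 44.57181609050397 320.3133958633295 206.95762181589077 [[-0.9, -0.435, -0.003, 530.649], [-0.262, 0.547, -0.795, 171.179], [0.348, -0.715, -0.606, 1174.032], [0.0, 0.0, 0.0, 1.0]]
0.1 [ 274.76763174 -588.47916535  247.48761206] [-3.13988106e+00  1.47363452e-05  4.36753565e-01] 85.20718338891965
```

View pics/top0.png

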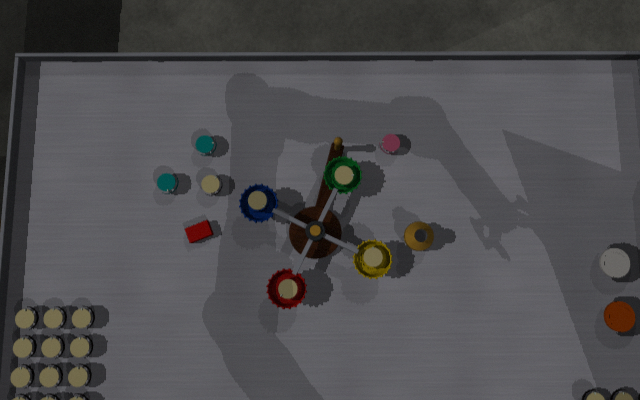

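View pics/side0.png

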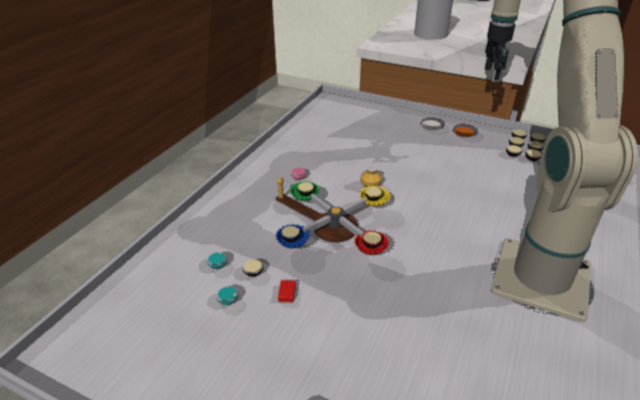

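The top view shows the hub at about (316,231), the post ball at (337,143), blue dish (258,202), green (343,175), yellow (373,258), red (287,289) and oil pot (419,236). The spare lamp is at (211,184) and the matchbox at (199,231). The side view agrees.

```bash
cat >> h.py <<'E'
HUES={"blue":(108,125,110),"red":(0,6,150),"yellow":(24,32,150),"green":(50,75,100)}
def measure(d,show=True):
    hsv=cv2.cvtColor(d["img"],cv2.COLOR_RGB2HSV); P={}
    for n,(a,b,s) in HUES.items():
        m=cv2.inRange(hsv,(a,s,40),(b,255,255))
        m[:,:225]=0; m[:,400:]=0
        p=cv2.findNonZero(m)
        if p is None: print(n,"none"); continue
        (u,v),r=cv2.minEnclosingCircle(cv2.convexHull(p)); 
        P[n]=toplane(d,u,v,48)[:2]
        if show: print(n,len(p),round(u),round(v),round(r,1),P[n].round(1))
    return P
E
python3 - <<'E'
from h import *
d=dict(np.load("top0.npz")); 
P=measure(d)
c=(P["blue"]+P["yellow"])/2; c2=(P["red"]+P["green"])/2; print(c,c2)
post=toplane(d,337,143,65)[:2]; print("hub",toplane(d,315.5,230.5,63),"post",post,np.linalg.norm(post-c))
ang=lambda p:np.degrees(np.arctan2(*(p-c)[::-1]))
print("post",ang(post),{k:(ang(p).round(1),np.linalg.norm(p-c).round(1)) for k,p in P.items()})
for n,u,v,z in(("pot",419,236,62),("spare",211,184,22),("match",199,231,18),("pink",391,143,20),("teal",206,144,20)):
    q=toplane(d,u,v,z)[:2]; print(n,q.round(),np.linalg.norm(q-c).round(),ang(q).round())
i=cv2.resize(d["img"][110:330,220:440],None,fx=2.7,fy=2.7,interpolation=2); cv2.imwrite("pics/crop.png",i[:,:,::-1])
E
```

```text
blue 395 258 203 19.7 [587.8 169.8]
red 506 286 269 39.2 [441.6 106.8]
yellow 751 372 258 20.2 [463.9 -81.2]
green 476 342 175 19.5 [650.  -17.4]
[525.82021554  44.31412063] [545.83543128  44.70084464]
hub [524.29117333  43.11088231  63.        ] post [719.41392598  -5.60331438] 199.92567379382433
post -14.458574912335935 {'blue': (np.float64(63.7), np.float64(140.0)), 'red': (np.float64(143.4), np.float64(104.8)), 'yellow': (np.float64(-116.3), np.float64(140.0)), 'green': (np.float64(-26.4), np.float64(138.7))}
pot [ 511. -182.] 227.0 -94.0
spare [636. 282.] 262.0 65.0
match [528. 307.] 263.0 89.0
pink [ 731. -133.] 271.0 -41.0
teal [730. 296.] 325.0 51.0
```

View pics/crop.png

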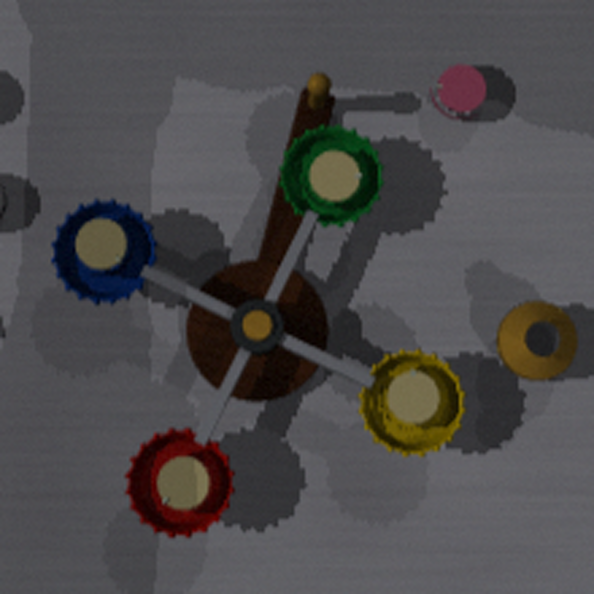

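The crop shows the post ball at crop (318,83), which is full-image (337.8,140.7). The stand axis is at about (526,44) and the front direction is -14.5°. Blue is at 63.7°, so it needs about a 78° clockwise turn. I'll push the blue arm from its + side with the fingers closed.

Emit:
send_rows(
  series=[
    [0,[0.25,0.73,0],[0,0,0.48]],
    [0,[0.25,0.73,0],[0,0,0.48]],
    [0,[0.25,0.73,0],[0,0,0.48]],
    [0,[0.25,0.73,0],[0,0,0.48]],
    [0,[0.25,0.73,0],[0,0,0.48]],
    [0,[0.25,0.73,0],[0,0,0.48]],
    [0,[0.25,0.73,0],[0,0,0.48]],
    [0,[0.25,0.73,0],[0,0,0.48]],
  ],
)

```text
clock: 1.1
eef_pos: [395.2, -237.1, 248.2]
tool_rot: [-3.141, 0.0, 0.773]
force: [0.6, -0.3, 0.5]
width: -0.1
gripper_force: 0.0
```

Emit:
send_rows(
  series=[
    [0,[0.25,0.73,0],[0,0,0.48]],
    [0,[0.25,0.73,0],[0,0,0.48]],
    [0,[0.25,0.73,0],[0,0,0.48]],
    [0,[0.25,0.73,0],[0,0,0.48]],
    [0,[0.25,0.73,0],[0,0,0.48]],
    [0,[0.25,0.73,0],[0,0,0.48]],
    [0,[0.25,0.73,0],[0,0,0.48]],
    [0,[0.25,0.73,0],[0,0,0.48]],
  ],
)

```text
clock: 2.1
eef_pos: [515.2, 113.1, 248.1]
tool_rot: [-3.141, 0.0, 1.108]
force: [0.1, -0.9, 0.3]
width: 0.2
gripper_force: 0.0
```

Emit:
send_rows(
  series=[
    [0,[0,0,0],[0,0,0]],
    [0,[0,0,0],[0,0,0]],
  ],
)

```text
clock: 2.35
eef_pos: [514.5, 111.1, 247.8]
tool_rot: [-3.141, 0.002, 1.107]
force: [0.4, -0.4, -0.8]
width: 0.1
gripper_force: 0.0
```

Emit:
send_rows(
  series=[
    [0,[0,0,-0.4],[0,0,0]],
    [0,[0,0,-0.4],[0,0,0]],
    [0,[0,0,-0.4],[0,0,0]],
    [0,[0,0,-0.4],[0,0,0]],
    [0,[0,0,-0.4],[0,0,0]],
    [0,[0,0,-0.4],[0,0,0]],
    [0,[0,0,-0.2],[0,0,0]],
    [0,[0,0,0],[0,0,0]],
  ],
)

```text
clock: 3.35
eef_pos: [514.5, 110.8, 91.9]
tool_rot: [-3.141, 0.001, 1.106]
force: [0.4, -0.3, -0.3]
width: -0.2
gripper_force: 0.0
```

Run:
```python
from h import *
d=get_image("side"); i=cv2.resize(d["img"][140:280,230:430],None,fx=3.5,fy=3.5,interpolation=2); cv2.imwrite("pics/s1.png",i[:,:,::-1])
print(sensors.read_state()["eef_pos"])
```

```text
[515.09104394 111.19219343  92.54831795]
```

View pics/s1.png

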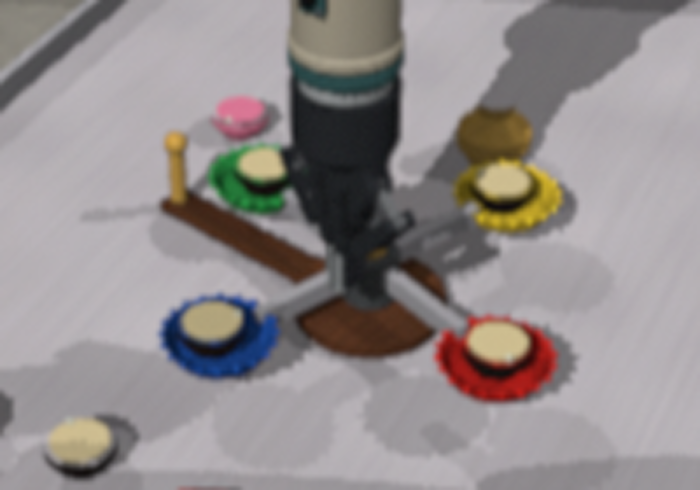

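The finger hangs in the gap between the blue and red arms, clear of both.

Emit:
send_rows(
  series=[
    [0,[0,0,-0.3],[0,0,0]],
    [0,[0,0,-0.4],[0,0,0]],
    [0,[0,0,0],[0,0,0]],
    [0,[0.1,-0.05,0],[0,0,0]],
    [0,[0.1,-0.05,0],[0,0,0]],
    [0,[0,0,0],[0,0,0]],
  ],
)

```text
clock: 4.15
eef_pos: [528.4, 105.3, 51.1]
tool_rot: [3.14, -0.001, 1.106]
force: [-0.4, -0.4, -0.3]
width: -0.2
gripper_force: 0.0
```

Run:
```python
from h import *
s=sensors.read_state();print(s["eef_pos"],s["force"])
c=np.array([526,44.]); n0=63.7
# path: arm-angle a, finger at r=57, lateral s=20
P=lambda a,s=20,r=57: c+r*np.array([np.cos(a),np.sin(a)])+s*np.array([-np.sin(a),np.cos(a)])
prev=s["eef_pos"][:2]
for a in np.arange(61.2,-16,-2.5):
    p=P(np.radians(a)); print(round(a,1),p.round(1),((p-prev)/60).round(3)); prev=p
```

```text
[528.40345666 105.31114944  51.0923835 ] [-0.3596556  -0.42179482 -0.25662141]
61.2 [535.9 103.6] [ 0.126 -0.029]
58.7 [538.5 103.1] [ 0.043 -0.008]
56.2 [541.1 102.5] [ 0.043 -0.01 ]
53.7 [543.6 101.8] [ 0.042 -0.012]
51.2 [546.1 101. ] [ 0.042 -0.014]
48.7 [548.6 100. ] [ 0.041 -0.016]
46.2 [551.  99.] [ 0.04  -0.017]
43.7 [553.4  97.8] [ 0.04  -0.019]
41.2 [555.7  96.6] [ 0.039 -0.021]
38.7 [558.   95.2] [ 0.038 -0.022]
36.2 [560.2  93.8] [ 0.037 -0.024]
33.7 [562.3  92.3] [ 0.036 -0.026]
31.2 [564.4  90.6] [ 0.035 -0.027]
28.7 [566.4  88.9] [ 0.033 -0.029]
26.2 [568.3  87.1] [ 0.032 -0.03 ]
23.7 [570.2  85.2] [ 0.031 -0.031]
21.2 [571.9  83.3] [ 0.029 -0.033]
18.7 [573.6  81.2] [ 0.028 -0.034]
16.2 [575.2  79.1] [ 0.026 -0.035]
13.7 [576.6  76.9] [ 0.025 -0.036]
11.2 [578.   74.7] [ 0.023 -0.037]
8.7 [579.3  72.4] [ 0.021 -0.038]
6.2 [580.5  70. ] [ 0.02  -0.039]
3.7 [581.6  67.6] [ 0.018 -0.04 ]
1.2 [582.6  65.2] [ 0.016 -0.041]
-1.3 [583.4  62.7] [ 0.015 -0.041]
-3.8 [584.2  60.2] [ 0.013 -0.042]
-6.3 [584.9  57.6] [ 0.011 -0.043]
-8.8 [585.4  55. ] [ 0.009 -0.043]
-11.3 [585.8  52.4] [ 0.007 -0.043]
-13.8 [586.1  49.8] [ 0.005 -0.044]
```

Emit:
send_rows(
  series=[
    [0,[0.04,-0.015,0],[0,0,0]],
    [0,[0.04,-0.01,0],[0,0,-0.25]],
    [0,[0.045,-0.005,0],[0,0,-0.25]],
    [0,[0.045,-0.01,0],[0,0,-0.5]],
    [0,[0.04,-0.01,0],[0,0,-0.5]],
    [0,[0.04,-0.01,0],[0,0,-0.5]],
    [0,[0.04,-0.015,0],[0,0,-0.5]],
    [0,[0.04,-0.015,0],[0,0,-0.5]],
  ],
)

```text
clock: 5.15
eef_pos: [546.7, 100.2, 50.2]
tool_rot: [-3.141, 0.001, 0.842]
force: [-3.2, -0.6, 0.6]
width: -0.1
gripper_force: 1.2
```

Emit:
send_rows(
  series=[
    [0,[0.04,-0.02,0],[0,0,-0.5]],
    [0,[0.04,-0.02,0],[0,0,-0.5]],
    [0,[0.04,-0.02,0],[0,0,-0.5]],
    [0,[0.04,-0.02,0],[0,0,-0.5]],
    [0,[0.035,-0.025,0],[0,0,-0.5]],
    [0,[0.035,-0.025,0],[0,0,-0.5]],
    [0,[0.02,-0.015,0],[0,0,-0.25]],
    [0,[0,0,0],[0,0,0]],
  ],
)

```text
clock: 6.15
eef_pos: [562.5, 91.7, 50.4]
tool_rot: [3.141, -0.001, 0.561]
force: [-1.1, 0.9, -1.0]
width: 0.2
gripper_force: 0.6
```

Run:
```python
from h import *
d=get_image("top"); cv2.imwrite("pics/t2.png",cv2.resize(d["img"][110:330,220:440],None,fx=2.7,fy=2.7,interpolation=2)[:,:,::-1])
measure(d); s=sensors.read_state();print(s["eef_pos"],s["tool_rot"],s["force"])
```

```text
blue 13 276 160 5.7 [684.  130.3]
red 19 284 230 56.6 [525.9 113.8]
yellow 518 350 285 20.1 [406.4 -32.5]
green 329 368 196 19.7 [601.4 -74.2]
[562.51633568  91.67823433  50.47639456] [ 3.14088306e+00 -1.28682555e-03  5.61617781e-01] [-1.72047318  0.50031722 -0.11091282]
```

View pics/t2.png

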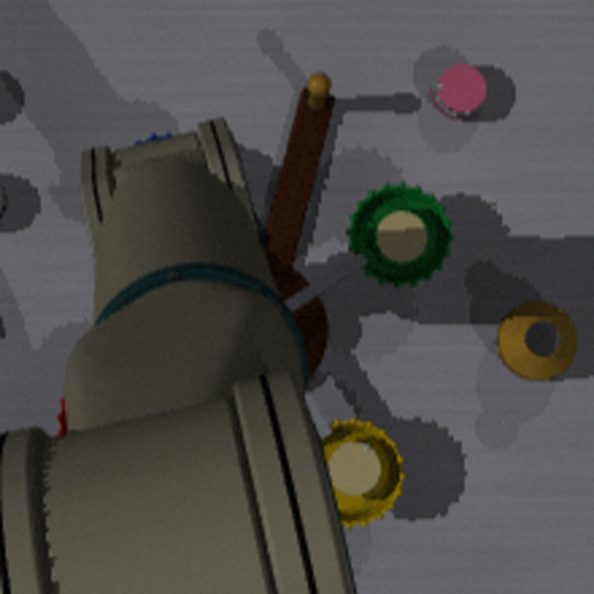

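The top view shows the green dish at crop (400,235), which puts the blue arm at about 32.5°, with the finger keeping up and the lamps in place. About 47° remains.

Emit:
send_rows(
  series=[
    [0,[0.02,-0.015,0],[0,0,-0.25]],
    [0,[0.035,-0.03,0],[0,0,-0.5]],
    [0,[0.03,-0.03,0],[0,0,-0.5]],
    [0,[0.03,-0.03,0],[0,0,-0.5]],
    [0,[0.03,-0.035,0],[0,0,-0.5]],
    [0,[0.03,-0.035,0],[0,0,-0.5]],
    [0,[0.025,-0.035,0],[0,0,-0.5]],
    [0,[0.025,-0.035,0],[0,0,-0.5]],
  ],
)

```text
clock: 7.2
eef_pos: [575.5, 76.9, 50.4]
tool_rot: [-3.142, -0.0, 0.231]
force: [-1.0, 2.5, 1.4]
width: -0.0
gripper_force: 1.2
```

Emit:
send_rows(
  series=[
    [0,[0.025,-0.035,0],[0,0,-0.5]],
    [0,[0.02,-0.04,0],[0,0,-0.5]],
    [0,[0.02,-0.04,0],[0,0,-0.5]],
    [0,[0.02,-0.04,0],[0,0,-0.5]],
    [0,[0.015,-0.04,0],[0,0,-0.5]],
    [0,[0.015,-0.04,0],[0,0,-0.5]],
    [0,[0.005,-0.02,0],[0,0,-0.25]],
    [0,[0,0,0],[0,0,0]],
  ],
)

```text
clock: 8.2
eef_pos: [582.6, 61.3, 50.3]
tool_rot: [3.141, -0.0, -0.05]
force: [-0.3, 1.2, 1.0]
width: -0.3
gripper_force: 0.5
```

```bash
cat > chk.py <<'E'
from h import *
import sys
d=get_image("top"); cv2.imwrite(f"pics/{sys.argv[1]}.png",cv2.resize(d["img"][110:330,220:440],None,fx=2.7,fy=2.7,interpolation=2)[:,:,::-1])
P=measure(d); c=np.array([526,44.4])
for k,p in P.items(): print(k,np.degrees(np.arctan2(*(p-c)[::-1])).round(1),np.linalg.norm(p-c).round(1))
s=sensors.read_state();print(s["eef_pos"],s["tool_rot"],s["force"])
E
python3 chk.py t3
```

```text
blue 24 326 166 15.0 [672.  20.]
red 305 248 226 18.7 [535.1 192.2]
yellow 25 330 295 7.0 [385.3  11.2]
green 461 378 233 19.8 [520.5 -95.6]
blue -9.5 148.1
red 86.5 148.1
yellow -166.7 144.6
green -92.3 140.1
[582.68176964  61.24138896  50.27434431] [ 3.14104699e+00 -3.83061011e-04 -4.95326956e-02] [-1.06284928  1.65454152  0.9086185 ]
```

Emit:
send_rows(
  series=[
    [0,[0.01,-0.02,0],[0,0,-0.25]],
    [0,[0.01,-0.045,0],[0,0,-0.5]],
    [0,[0.01,-0.045,0],[0,0,-0.5]],
    [0,[0.005,-0.045,0],[0,0,-0.5]],
    [0,[0.005,-0.03,0],[0,0,-0.4]],
    [0,[0,-0.02,0],[0,0,-0.25]],
    [0,[0,0,0],[0,0,0]],
    [0,[0,0,0],[0,0,0]],
  ],
)

```text
clock: 9.25
eef_pos: [585.0, 49.1, 50.3]
tool_rot: [3.141, -0.0, -0.259]
force: [-0.1, 1.1, -0.2]
width: 0.1
gripper_force: 0.5
```

```bash
python3 chk.py t4
```

```text
blue 82 335 169 16.8 [664.8  -1.7]
red 354 253 216 19.5 [557.3 181.5]
yellow none
green 521 377 245 19.9 [492.4 -91.4]
blue -18.4 146.3
red 77.1 140.6
green -103.9 139.9
[585.03584387  49.07200759  50.31598145] [ 3.14126771e+00 -4.00400289e-04 -2.58816061e-01] [-1.10289639  0.85352452  0.56608082]
```

Blue is at about -13.9° against the -14.5° target. I'll back off, lift and swing clear.

Emit:
send_rows(
  series=[
    [0,[0.05,0.15,0],[0,0,0]],
    [0,[0.02,0.1,0],[0,0,0]],
    [0,[0,0,0.3],[0,0,0]],
    [0,[0,0,0.5],[0,0,0]],
    [0,[0,0,0.6],[0,0,0]],
    [0,[0,0,0.6],[0,0,0]],
    [0,[0,0,0.6],[0,0,0]],
    [0,[0,0,0.6],[0,0,0]],
  ],
)

```text
clock: 10.3
eef_pos: [589.0, 64.0, 245.0]
tool_rot: [-3.141, -0.001, -0.259]
force: [0.7, 0.5, 0.4]
width: 0.1
gripper_force: 0.0
```

Emit:
send_rows(
  series=[
    [0,[-0.25,-0.6,0],[0,0,0]],
    [0,[-0.25,-0.7,0],[0,0,0]],
    [0,[-0.25,-0.7,0],[0,0,0]],
    [0,[-0.25,-0.7,0],[0,0,0]],
    [0,[-0.25,-0.7,0],[0,0,0]],
    [0,[-0.25,-0.7,0],[0,0,0]],
    [0,[-0.25,-0.7,0],[0,0,0]],
    [0,[-0.25,-0.7,0],[0,0,0]],
  ],
)

```text
clock: 11.3
eef_pos: [468.4, -267.2, 243.7]
tool_rot: [3.141, -0.002, -0.259]
force: [-0.1, -0.2, -0.0]
width: 0.2
gripper_force: 0.0
```

Emit:
send_rows(
  series=[
    [0,[-0.25,-0.7,0],[0,0,0]],
    [0,[-0.25,-0.7,0],[0,0,0]],
    [0,[-0.2,-0.5,0],[0,0,0]],
    [0,[0,0,0],[0,0,0]],
  ],
)

```text
clock: 11.8
eef_pos: [424.8, -383.1, 243.7]
tool_rot: [3.139, -0.001, -0.265]
force: [1.7, -0.4, 0.2]
width: -0.0
gripper_force: 0.0
```

```bash
python3 chk.py t5
```

```text
blue 537 329 170 19.4 [661.7  12.3]
red 484 253 216 19.7 [558.4 181.5]
yellow 752 300 293 20.2 [388.9  77.4]
green 489 377 245 19.9 [492.4 -91.4]
blue -13.3 139.4
red 76.7 140.8
yellow 166.5 141.0
green -103.9 139.9
[ 426.11927618 -380.78467503  243.35966953] [ 3.14079669e+00 -8.56816116e-04 -2.61774796e-01] [ 0.2817388   0.28494628 -0.38794371]
```

View pics/t5.png

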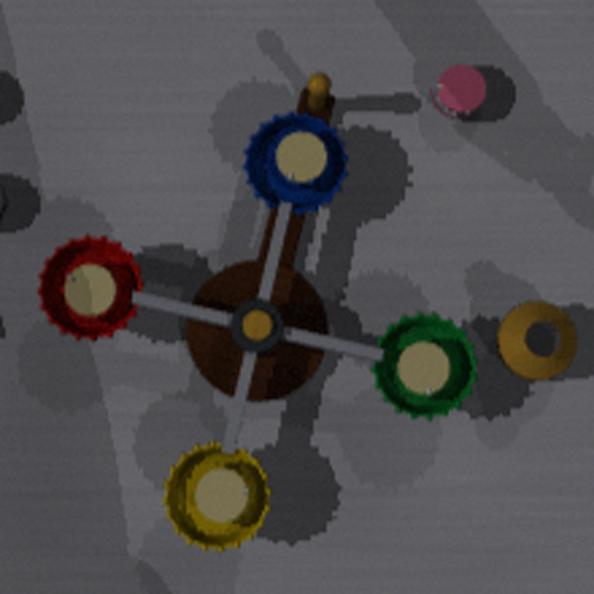

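Blue stands at crop (297,163), in line with the post ball at (318,83) and about 1° off, roughly 2.5 mm. The lamps are in their dishes and the hand is clear.

```bash
python3 -c "
from cell import ctrl; print(ctrl.finish_job())"
```

```text
the job is handed in; nothing more can be done
None
```

I pushed the stand round clockwise by its blue arm and handed the job in. The last picture shows the blue dish about 1° (roughly 2.5 mm) off the post line, every lamp in its dish and the hand clear. The hand-in returned no verdict.

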